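# Turn the row of grinding heads round into the other rack

## Robot

A 6-joint arm with a two-finger parallel gripper is mounted at the origin on the work surface. World frame = base frame: x ahead of the robot, y to its left, z up, the work surface at z = 0. Lengths are in m, angles in rad, forces in N, time in s.
With the tool pointing down it reaches from about 0.275 to 0.85 m from the base axis. Payload 19 kg.
Tool frame: the origin (TCP) lies at the very end of the fingers, on their centre line; the grasp point (between the pads) lies 19 mm behind it; z points along the fingers, y is the line along which they close (so a half turn about z gives the same grasp; the last joint's range is limited). The gripper opens to 85 mm and grips with 20 to 120 N. Pads are 22 mm wide; open, the fingers measure 114 mm over their backs; the gripper's body (76 mm by 85 mm) begins 54 mm behind the grasp point. The pads swing forward as they close: fully open they stand 13 mm farther back than shut.
Start: joints at [-1.312, 0.15, 1.437, -0, 1.554, -0.134], TCP at [0.22, -0.531, 0.204] pointing down, gripper open.
Joint ranges: [-2.8, 2.8], [-0.68, 2.1], [0.12, 2.68], [-1.39, 4.53], [0.16, 2.79], [-2.81, 2.81]. Speed limits (rad/s): [1.89, 1.89, 2.22, 3.01, 3.01, 3.01].

## Interface

Orientations are given as a unit quaternion [x, y, z, w].
In Python, from bench import * gives the robot as it stands. The module is installed in compiled form; this text tells all that it offers.
- The arm moves only by the shell command python3 -m creep 'ROWS' [FORCE]. ROWS is JSON, a list of rows, each a list of 7 numbers: the shift along the tool's x, y, z in cm, then the turn, a rotation vector about the tool's x, y, z in degrees, then the opening in per cent of the stroke, from 0 (shut) to 100 (fully open). A call has 1 to 10 rows; each row is the pose to reach, as a shift and turn from the pose commanded when the call began, along the tool's axes at that moment; what a row does not reach only later rows make up. A row lasts 1/12 s, in which the tool goes at most 41.7 mm and 7.16 degrees, less where a joint would pass 70% of its speed; a pose out of reach is approached as far as the arm can. A call with a gripper value outside its range is refused whole. The fingers move at their own pace and stop on an object; FORCE is the grip in N (left out, the last holds). Time passes only in rows, so rows that repeat a pose let the fingers close. It gives the time, the measured TCP pose, the force, the opening and the grip force at its end, in the units of the state.
- observe(): the state, without advancing time (a new reading comes with each control period).
- snapshot(name): name is "scene" or "side" or "wrist"; returns the picture (400x640x3 uint8, red, green, blue); there is no depth.
- camera_params(name): a dict with "mtx" (3x3 intrinsics, pixels), "eye" and "orientation" of the camera in the world. Camera axes: x right, y down, z forward; pixel columns grow to the right and rows downward; lengths in m; the calibration is good to about 2 mm. The wrist camera is an equidistant fisheye: a pixel r from the principal point sees the ray r / f radians off the axis. A picture is of the moment at which its call begins: read the wrist's pose just before it. camera_params takes no time and is no camera call; for the wrist camera it gives the pose at the moment of the call.
- finish_job(): hands the job in; it is judged then, once.
The state is a dict: "clock": time; "joints": joint angles; "qvel": joint speeds; "effort": joint torques, N m; "tcp_pos": TCP position; "tcp_rot": TCP orientation; "ft_force": force on the tool from outside, world axes, zero at the start; "ft_torque": the same for the moment, N m; "finger_gap": opening from 0.0 (shut) to 1.0 (fully open); "finger_force": force on a finger pad.
Only numpy, scipy, OpenCV 4.12 (cv2) and the standard library are available. Lean on these libraries where they do the work, as an engineer would, in place of code of your own. Each camera call takes 0.05 s, during which the arm holds its last target. There are 200 camera calls.

## Task

Move the four grinding heads from the row of pale plywood blocks into the four holes of the long brown wooden rack in the reverse order: the head that is leftmost in the blocks goes into the rightmost hole, the second from the left into the second from the right, and so on. Stand each one upright with its stub down in the hole and its steel flange resting on the rack's top. Do not drop any head on the bench or lay one down there.

Things in the scene. Friction and masses are not known exactly. Their poses are not given: they have to be found in the camera images.
- drum_head: Grey abrasive head on a steel flange 48 mm across, 4 mm thick, with a stub 14 mm in diameter and 22 mm long below it in the hole: a plain upright cylinder 44 mm in diameter, from 4 to 50 mm above the origin. Origin: centre of the flange's underside, level with the block's top face at the start; z up. Loose, 0.12 to 0.25 kg.
- wheel_head: Grey abrasive head on a steel flange 48 mm across, 4 mm thick, with a stub 14 mm in diameter and 22 mm long below it in the hole: a flat wheel 58 mm in diameter, the wheel from 10 to 30 mm above the origin, with a small steel nut 20 mm across on top, up to 36 mm; below the wheel a hub 28 mm across. Origin: centre of the flange's underside, level with the block's top face at the start; z up. Loose, 0.12 to 0.25 kg.
- ball_head: Grey abrasive head on a steel flange 48 mm across, 4 mm thick, with a stub 14 mm in diameter and 22 mm long below it in the hole: a ball 50 mm in diameter, its centre 33 mm above the origin, its top at 58 mm. Origin: centre of the flange's underside, level with the block's top face at the start; z up. Loose, 0.12 to 0.25 kg.
- point_head: Grey abrasive head on a steel flange 48 mm across, 4 mm thick, with a stub 14 mm in diameter and 22 mm long below it in the hole: a pointed one, a cylinder 36 mm in diameter from 4 to 38 mm above the origin, then a cone up to its tip at 66 mm. Origin: centre of the flange's underside, level with the block's top face at the start; z up. Loose, 0.12 to 0.25 kg.
- drum_block: Pale plywood block 70 x 70 x 45 mm, the one of four alike in which the drum head starts. Fixed. Origin: centre of its underside, z up, +y to the left seen from the robot. Round hole 30 mm wide, 32 mm deep in its top. The blocks stand in a row along y, 95 mm apart, on a grey board 10 mm thick, in an order that differs at every start.
- wheel_block: Pale plywood block 70 x 70 x 45 mm, the one of four alike in which the wheel head starts. Fixed. Origin: centre of its underside, z up, +y to the left seen from the robot. Round hole 30 mm wide, 32 mm deep in its top. The blocks stand in a row along y, 95 mm apart, on a grey board 10 mm thick, in an order that differs at every start.
- ball_block: Pale plywood block 70 x 70 x 45 mm, the one of four alike in which the ball head starts. Fixed. Origin: centre of its underside, z up, +y to the left seen from the robot. Round hole 30 mm wide, 32 mm deep in its top. The blocks stand in a row along y, 95 mm apart, on a grey board 10 mm thick, in an order that differs at every start.
- point_block: Pale plywood block 70 x 70 x 45 mm, the one of four alike in which the point head starts. Fixed. Origin: centre of its underside, z up, +y to the left seen from the robot. Round hole 30 mm wide, 32 mm deep in its top. The blocks stand in a row along y, 95 mm apart, on a grey board 10 mm thick, in an order that differs at every start.
- rack: Long brown wooden rack, fixed, empty: bar 80 x 380 mm on a base board 100 x 500 mm, top face 55 mm above the origin (centre of the underside); y along the row, +y to the left seen from the robot, z up. Four round holes 30 mm wide, 32 mm deep at y = +142.5, +47.5, -47.5, -142.5 mm, x = 0. Nearer or farther than the blocks' row, roughly parallel to it.
There are look-alikes about, which are no part of the job. What is shaped like the drum_head but green or red is not meant.

How it is judged:
By the outcome, as a careful person would: the job done as asked, in the order asked, and still so for the second after the job is handed in, with the robot touching nothing.
It also fails if it takes over 90 s, if anything falls off the work surface, if the arm or the gripper's body presses on something with over 40 N, if the wrist force passes 120 N, or if a joint passes its speed limit or range.

## Working session

There is one attempt and no reset: what is moved stays moved. The work goes in short steps, Python scripts to look and compute and a shell command to move; the robot and the scene stay as the last step left them, time stands still between calls to the robot, and variables do not carry over. Pictures are saved under pics/ and viewed, at most 14 in all, crops included, and the job is handed in when it is done.

```bash
mkdir -p pics
python3 - <<'E'
from bench import *
import cv2
s=observe();print(s['clock'],s['tcp_pos'],s['tcp_rot'],s['finger_gap'])
for n in("scene","side"):
    cv2.imwrite(f'pics/{n}0.png',snapshot(n)[:,:,::-1]);print(n,camera_params(n))
E
```

```text
0.0 [ 0.22001146 -0.53096247  0.20349546] [ 9.80775439e-01  1.95138929e-01 -2.16893342e-05 -5.80374474e-04] 1.0030968266966498
scene {'mtx': array([[466.31081045,   0.        , 317.41598516],
       [  0.        , 466.31081045, 196.8518784 ],
       [  0.        ,   0.        ,   1.        ]]), 'eye': array([ 1.09029552, -0.23120938,  0.59506508]), 'orientation': array([ 0.78940398,  0.47236538, -0.19522458, -0.33999951])}
side {'mtx': array([[374.56500631,   0.        , 320.74090467],
       [  0.        , 374.56500631, 199.75187204],
       [  0.        ,   0.        ,   1.        ]]), 'eye': array([0.49682359, 0.66313746, 0.52705157]), 'orientation': array([-0.05821342,  0.88804626, -0.45429565,  0.04000617])}
```

View pics/scene0.png

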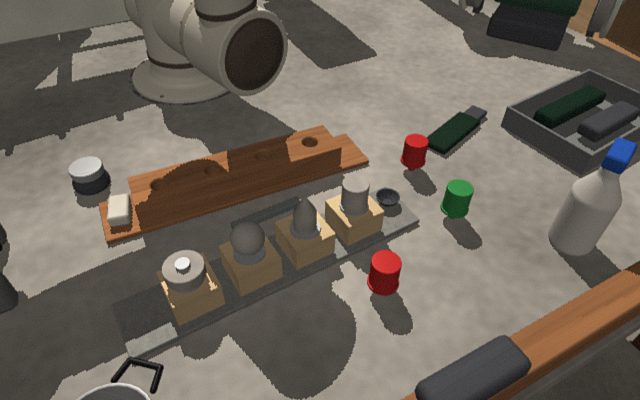

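View pics/side0.png

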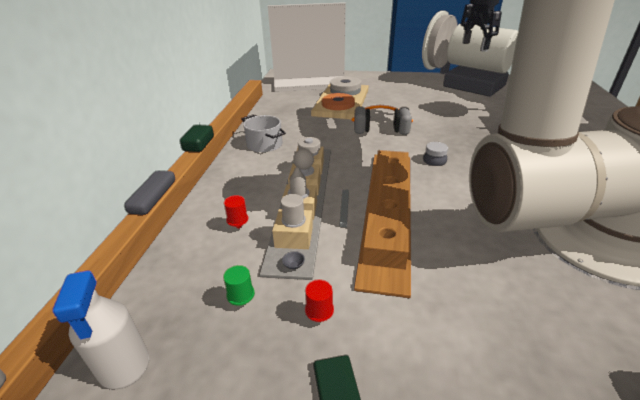

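The scene view shows, from image left: wheel (183,265), ball (248,238), point (305,205) and drum (355,182). So from the robot's left the order is drum, point, ball, wheel. The rack is on the robot's side, with holes near (311,142), (262,155), (211,170) and (157,186). Next I'll enlarge it to read positions more exactly.

Run:
```python
import cv2
a=cv2.imread('pics/scene0.png')[120:330,110:370]
cv2.imwrite('pics/c0.png',cv2.resize(a,(780,630)[:2] if 0 else (743,600),interpolation=cv2.INTER_CUBIC))
```

```text
(no output)
```

View pics/c0.png

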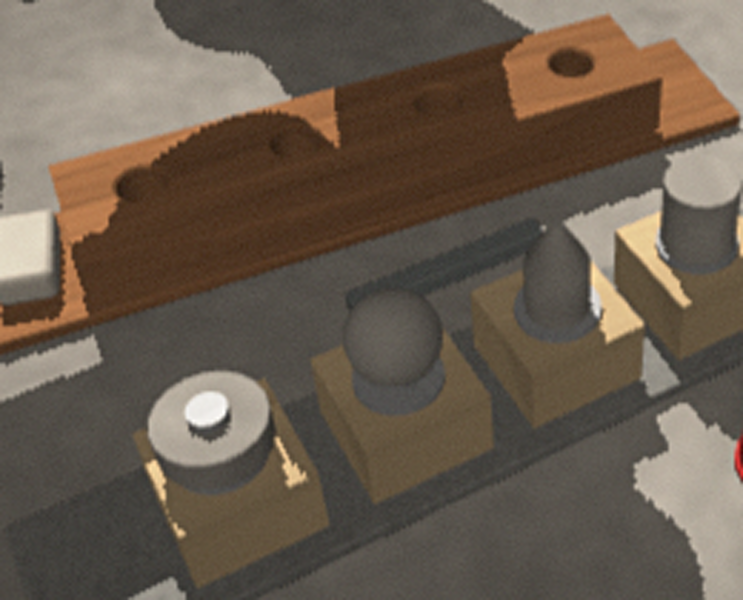

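The crop (scale 2.857, offset 110,120) shows drum top (702,180), point tip (557,222), ball centre (393,336) and nut top (208,408). The hole mouths are at (571,63), (432,98), (290,142) and (136,185).

```bash
cat > h.py <<'E'
import numpy as np, cv2
from scipy.spatial.transform import Rotation as R
from bench import *
def ray(n,u,v,z,c=None):
    c=c or camera_params(n);K=c['mtx'];p=np.array([(u-K[0,2])/K[0,0],(v-K[1,2])/K[1,1]])
    if n=='wrist':
        t=np.hypot(*p);d=np.r_[p/t*np.sin(t),np.cos(t)] if t>0 else np.r_[0,0,1]
    else: d=np.r_[p,1]
    d=R.from_quat(c['orientation']).apply(d);e=np.array(c['eye'])
    return e+d*(z-e[2])/d[2]
def rows(target,yaw):
    "tool shift (cm) to target TCP and turn (rotvec deg) to tool-down with tool y at yaw (deg, world)"
    s=observe();T=R.from_quat(s['tcp_rot']);y=np.radians(yaw)
    yy=np.array([np.cos(y),np.sin(y),0]);zz=np.array([0,0,-1.])
    best=None
    for g in(1,-1):
        Y=g*yy;G=R.from_matrix(np.c_[np.cross(Y,zz),Y,zz]);rv=(T.inv()*G).as_rotvec(degrees=True)
        if best is None or np.linalg.norm(rv)<np.linalg.norm(best): best=rv
    print('shift cm',np.round(T.inv().apply(np.array(target)-s['tcp_pos'])*100,2),'turn',np.round(best,2))
def stat():
    s=observe();print({k:np.round(s[k],4) for k in('clock','tcp_pos','tcp_rot','ft_force','finger_gap','finger_force','joints')})
E
python3 - <<'E'
from h import *
f=lambda u,v,z:ray('scene',110+u/2.858,120+v/2.857,z)[:2]
H=np.array([f(702,180,.105),f(557,222,.121),f(393,336,.088),f(208,408,.091)])
Q=np.array([f(571,63,.055),f(432,98,.055),f(290,142,.055),f(136,185,.055)])
for n,P in(('heads',H),('holes',Q)):
    d=P[0]-P[3];a=np.arctan2(d[1],d[0]);u=d/np.linalg.norm(d);c=P.mean(0)
    fit=np.array([c+u*k for k in(.1425,.0475,-.0475,-.1425)])
    print(n,np.degrees(a),np.linalg.norm(d)*1000,'\n',P.round(4).tolist(),'\n',fit.round(4).tolist())
stat()
E
```

```text
heads 93.08560254171826 284.24421199681524 
 [[0.6453, 0.0861], [0.6525, -0.0071], [0.6569, -0.1024], [0.6606, -0.1977]] 
 [[0.6461, 0.087], [0.6513, -0.0078], [0.6564, -0.1027], [0.6615, -0.1976]]
holes 87.17748425358708 286.76866281884486 
 [[0.4603, 0.1027], [0.4517, 0.0058], [0.451, -0.0895], [0.4462, -0.1837]] 
 [[0.4593, 0.1012], [0.4546, 0.0063], [0.45, -0.0886], [0.4453, -0.1835]]
{'clock': np.float64(0.1), 'tcp_pos': array([ 0.22  , -0.531 ,  0.2036]), 'tcp_rot': array([ 9.808e-01,  1.951e-01, -0.000e+00, -5.000e-04]), 'ft_force': array([ 0.1761, -0.0896,  0.1364]), 'finger_gap': np.float64(0.9997), 'finger_force': np.float64(0.0), 'joints': array([-1.312 ,  0.1509,  1.438 ,  0.    ,  1.5538, -0.134 ])}
```

```bash
python3 -c "
from h import *
rows([.646,.087,.22],0)"
```

```text
shift cm [ 63.01 -40.79  -1.59] turn [-5.00e-02 -4.00e-02 -6.75e+01]
```

```bash
python3 -m creep '[[3,-2,-1.6,0,0,-6.75,100],[6,-4,-1.6,0,0,-13.5,100],[9,-6,-1.6,0,0,-20.3,100],[12,-8,-1.6,0,0,-27,100],[15,-10,-1.6,0,0,-33.8,100],[18,-12,-1.6,0,0,-40.5,100],[21,-14,-1.6,0,0,-47.3,100],[24,-16,-1.6,0,0,-54,100],[27,-18,-1.6,0,0,-60.8,100],[31,-20,-1.6,0,0,-67.5,100]]' 30; python3 -c "
from h import *
rows([.646,.087,.22],0);stat()"
```

```text
clock: 0.93
tcp_pos: [0.4279, -0.2285, 0.2202]
tcp_rot: [0.705, 0.709, -0.0, 0.0]
ft_force: [0.7, -0.9, 0.2]
finger_gap: 1.003
finger_force: 0.0
shift cm [3.144e+01 2.197e+01 1.000e-02] turn [-0.01  0.01  0.31]
{'clock': np.float64(0.9333), 'tcp_pos': array([ 0.4279, -0.2285,  0.2202]), 'tcp_rot': array([ 7.052e-01,  7.090e-01, -1.000e-04,  0.000e+00]), 'ft_force': array([ 0.663 , -0.9397,  0.2441]), 'finger_gap': np.float64(1.003), 'finger_force': np.float64(0.0), 'joints': array([-6.4930e-01, -4.3600e-02,  1.6092e+00, -2.0000e-04,  1.5760e+00,
       -6.5460e-01])}
```

```bash
python3 -m creep '[[3,2.2,0,0,0,0,100],[6,4.4,0,0,0,0,100],[9,6.6,0,0,0,0,100],[12,8.8,0,0,0,0,100],[15,11,0,0,0,0,100],[18,13.2,0,0,0,0,100],[21,15.4,0,0,0,0,100],[24,17.6,0,0,0,0,100],[27,19.8,0,0,0,0,100],[30.5,21.5,0,0,0,0,100]]'; python3 -m creep '[[0,0,0,0,0,0,100],[0,0,0,0,0,0,100],[0,0,0,0,0,0,100],[0,0,0,0,0,0,100]]'
python3 - <<'E'
from h import *
rows([.646,.087,.165],0)
c=camera_params('wrist');im=snapshot('wrist');cv2.imwrite('pics/w1.png',im[:,:,::-1])
K=c['mtx'];print(K)
# predicted pixel of drum top & hole points
def proj(p):
    q=R.from_quat(c['orientation']).inv().apply(np.array(p)-c['eye']);r=np.hypot(q[0],q[1]);t=np.arctan2(r,q[2]);return (K[:2,2]+K[0,0]*t*q[:2]/r).round(1)
for p in([.646,.087,.105],[.6513,-.0078,.121],[.4593,.1012,.055],[.4546,.0063,.055]):print(proj(p))
E
```

```text
clock: 1.77
tcp_pos: [0.6439, 0.0762, 0.2194]
tcp_rot: [0.707, 0.707, -0.0, -0.0]
ft_force: [1.1, -0.0, -0.2]
finger_gap: 1.001
finger_force: 0.0
clock: 2.1
tcp_pos: [0.6425, 0.0741, 0.2201]
tcp_rot: [0.707, 0.707, -0.0, -0.0]
ft_force: [-0.2, -0.4, -0.3]
finger_gap: 0.999
finger_force: 0.0
shift cm [1.29 0.35 5.51] turn [-0.02  0.01 -0.04]
[[309.70691629   0.         317.8971098 ]
 [  0.         309.70691629 197.22379073]
 [  0.           0.           1.        ]]
[322.4 171. ]
[327.4 267.7]
[164.5 152.4]
[171.1 226.5]
```

View pics/w1.png

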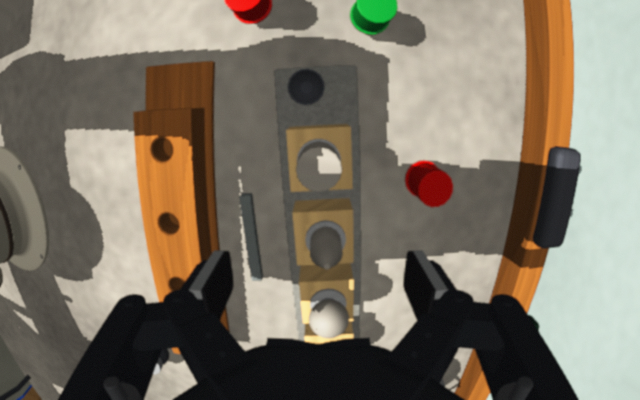

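The wrist view shows the drum top at about (320,166), point tip (326,262), and hole mouths (162,149) and (169,223). All are within 5 px of prediction. I'll convert these to world positions.

```bash
python3 -c "
from h import *
for u,v,z in((320,166,.105),(326,262,.121),(162,149,.055),(169,223,.055)):print(ray('wrist',u,v,z).round(4))"
```

```text
[0.6438 0.0916 0.105 ]
[ 0.6498 -0.0015  0.121 ]
[0.4562 0.1054 0.055 ]
[0.4523 0.0109 0.055 ]
```

```bash
python3 -m creep '[[1.5,0.25,2.5,0,0,0,100],[1.5,0.25,5,0,0,0,100],[1.5,0.25,7.5,0,0,0,100],[1.5,0.25,10,0,0,0,100],[1.5,0.25,12,0,0,0,100],[1.5,0.25,14,0,0,0,100],[1.5,0.25,15,0,0,0,100],[1.5,0.25,15.7,0,0,0,100],[1.5,0.25,15.7,0,0,0,100],[1.5,0.25,15.7,0,0,0,100]]'
python3 -m creep '[[0,0,0,0,0,0,0],[0,0,0,0,0,0,0],[0,0,0,0,0,0,0],[0,0,0,0,0,0,0],[0,0,0,0,0,0,0],[0,0,0,0,0,0,0],[0,0,0,0,0,0,0],[0,0,0,0,0,0,0],[0,0,0,0,0,0,0],[0,0,0,0,0,0,0]]' 40
```

```text
clock: 2.98
tcp_pos: [0.6457, 0.0897, 0.0641]
tcp_rot: [0.707, 0.707, 0.0, 0.0]
ft_force: [-0.5, -0.1, 0.6]
finger_gap: 1.004
finger_force: 0.0
clock: 3.82
tcp_pos: [0.6457, 0.09, 0.0641]
tcp_rot: [0.707, 0.707, 0.0, 0.0]
ft_force: [-2.1, -0.7, 7.5]
finger_gap: 0.498
finger_force: 40.3
```

```bash
python3 -m creep '[[0,0,-1,0,0,0,0],[0,0,-2.5,0,0,0,0],[0,0,-4.5,0,0,0,0],[0,0,-6.5,0,0,0,0],[0,0,-8.5,0,0,0,0],[0,0,-10.5,0,0,0,0],[0,0,-11,0,0,0,0],[0,0,-11,0,0,0,0]]'
python3 -c "
from h import *
s=observe();stat()
T=R.from_quat(s['tcp_rot']);rows([.444,-.1815,s['tcp_pos'][2]],0)
cv2.imwrite('pics/w2.png',snapshot('wrist')[:,:,::-1])"
```

```text
clock: 4.48
tcp_pos: [0.646, 0.09, 0.175]
tcp_rot: [0.707, 0.707, 0.001, 0.001]
ft_force: [-0.0, -0.3, -1.7]
finger_gap: 0.493
finger_force: 41.0
{'clock': np.float64(4.4833), 'tcp_pos': array([0.646, 0.09 , 0.175]), 'tcp_rot': array([0.7071, 0.7071, 0.001 , 0.0009]), 'ft_force': array([-3.0000e-04, -3.2400e-01, -1.6716e+00]), 'finger_gap': np.float64(0.4928), 'finger_force': np.float64(40.9609), 'joints': array([2.0300e-02, 3.1980e-01, 1.2887e+00, 1.0000e-04, 1.5302e+00,
       2.0200e-02])}
shift cm [-27.15 -20.2   -0.06] turn [ 0.16 -0.01  0.01]
```

View pics/w2.png

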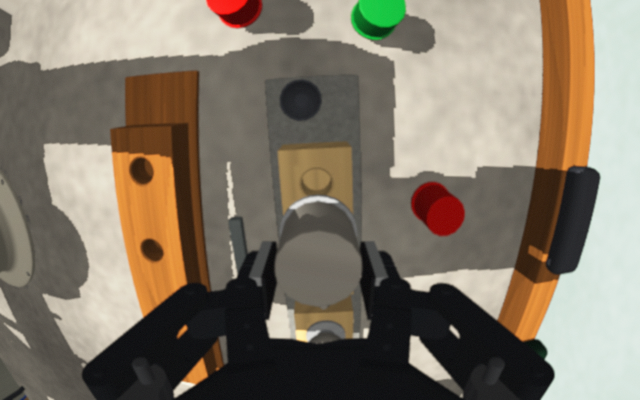

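The drum is held upright, its top face centred about (319,269). The block is empty at (317,182), and hole mouths show at (141,171) and (152,249).

```bash
python3 -c "
from h import *
for u,v,z in((319,269,.216),(317,182,.055),(141,171,.055),(152,249,.055)):print(ray('wrist',u,v,z).round(4))"
python3 -m creep '[[-3,-2.2,0,0,0,0,0],[-6,-4.5,0,0,0,0,0],[-9,-6.7,0,0,0,0,0],[-12,-9,0,0,0,0,0],[-15,-11.2,0,0,0,0,0],[-18,-13.5,0,0,0,0,0],[-21,-15.7,0,0,0,0,0],[-24,-18,0,0,0,0,0],[-26,-19.5,0,0,0,0,0],[-27,-20.2,0,0,0,0,0]]'
python3 -m creep '[[0,0,0,0,0,0,0],[0,0,0,0,0,0,0],[0,0,0,0,0,0,0],[0,0,0,0,0,0,0]]'
python3 -c "
from h import *
stat();cv2.imwrite('pics/w3.png',snapshot('wrist')[:,:,::-1])"
```

```text
[0.6453 0.0908 0.216 ]
[0.6439 0.0914 0.055 ]
[0.4555 0.1053 0.055 ]
[0.452  0.0129 0.055 ]
clock: 5.37
tcp_pos: [0.441, -0.1818, 0.1717]
tcp_rot: [0.708, 0.706, -0.0, -0.001]
ft_force: [1.0, 1.5, -1.4]
finger_gap: 0.491
finger_force: 41.2
clock: 5.7
tcp_pos: [0.4437, -0.1793, 0.1725]
tcp_rot: [0.707, 0.707, 0.0, -0.0]
ft_force: [0.7, -0.7, -1.4]
finger_gap: 0.495
finger_force: 41.2
{'clock': np.float64(5.7), 'tcp_pos': array([ 0.4437, -0.1793,  0.1725]), 'tcp_rot': array([ 7.067e-01,  7.075e-01,  0.000e+00, -5.000e-04]), 'ft_force': array([ 0.7031, -0.6572, -1.427 ]), 'finger_gap': np.float64(0.495), 'finger_force': np.float64(41.25), 'joints': array([-5.4540e-01, -3.8400e-02,  1.7002e+00,  2.0000e-04,  1.4807e+00,
       -5.4650e-01])}
```

View pics/w3.png

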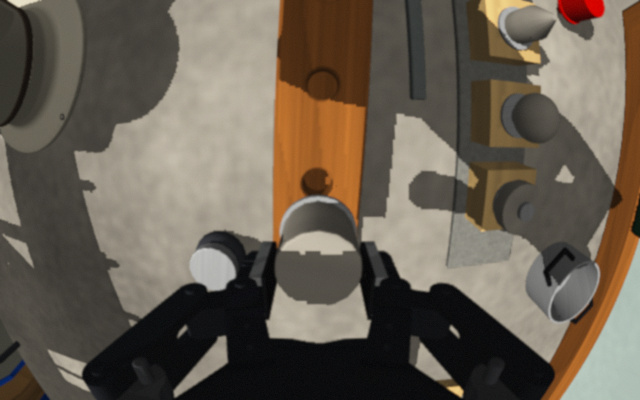

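The drum is over the rack. The hole at (317,182) is straight below it, at the same pixel as the empty block when the drum sat over that, and the next hole is at (321,84). A white-lidded jar is close to the left finger at (213,265), so I'll check the clearance.

```bash
python3 -c "
from h import *
print(ray('wrist',317,182,.055).round(4),ray('wrist',321,84,.055).round(4))
for z in(.03,.045,.06):print(z,'wrist edges',ray('wrist',240,265,z).round(3),ray('wrist',213,265,z).round(3),'scene',ray('scene',85,166,z).round(3),ray('scene',85,182,z).round(3))
print(ray('scene',70,165,.045),ray('scene',104,165,.045),ray('scene',90,194,0))"
```

```text
[ 0.4421 -0.1777  0.055 ] [ 0.4456 -0.0849  0.055 ]
0.03 wrist edges [ 0.351 -0.285  0.03 ] [ 0.316 -0.287  0.03 ] scene [ 0.303 -0.287  0.03 ] [ 0.349 -0.294  0.03 ]
0.045 wrist edges [ 0.355 -0.276  0.045] [ 0.322 -0.278  0.045] scene [ 0.323 -0.285  0.045] [ 0.369 -0.292  0.045]
0.06 wrist edges [ 0.36  -0.268  0.06 ] [ 0.328 -0.269  0.06 ] scene [ 0.344 -0.284  0.06 ] [ 0.388 -0.291  0.06 ]
[ 0.30803631 -0.30882013  0.045     ] [ 0.33639341 -0.25466358  0.045     ] [ 0.34823075 -0.29471616  0.        ]
```

```bash
python3 -m creep '[[0,-0.1,2,0,0,0,0],[0,-0.1,4,0,0,0,0],[0,-0.1,6,0,0,0,0],[0,-0.1,7.5,0,0,0,0],[0,-0.1,8.8,0,0,0,0],[0,-0.1,9.8,0,0,0,0],[0,-0.1,10.3,0,0,0,0],[0,-0.1,10.6,0,0,0,0],[0,-0.1,10.75,0,0,0,0],[0,-0.1,10.75,0,0,0,0]]'
```

```text
clock: 6.58
tcp_pos: [0.4426, -0.1801, 0.0659]
tcp_rot: [0.707, 0.707, 0.0, 0.0]
ft_force: [-0.7, -0.1, -1.7]
finger_gap: 0.499
finger_force: 41.3
```

```bash
python3 -m creep '[[0,0,0.08,0,0,0,0],[0,0,0.16,0,0,0,0],[0,0,0.18,0,0,0,0],[0,0,0.18,0,0,0,0]]'; python3 -m creep '[[0,0,0,0,0,0,56],[0,0,0,0,0,0,60],[0,0,0,0,0,0,66],[0,0,0,0,0,0,75],[0,0,0,0,0,0,85],[0,0,0,0,0,0,100],[0,0,0,0,0,0,100],[0,0,0,0,0,0,100]]'
python3 -m creep '[[0,0,-1,0,0,0,100],[0,0,-3,0,0,0,100],[0,0,-5.5,0,0,0,100],[0,0,-8.5,0,0,0,100],[0,0,-11.5,0,0,0,100],[0,0,-11.5,0,0,0,100],[0,0,-11.5,0,0,0,100]]'
python3 -c "
from h import *
rows([.650,-.006,.175],0)
cv2.imwrite('pics/w4.png',snapshot('wrist')[:,:,::-1])"
```

```text
clock: 6.92
tcp_pos: [0.4426, -0.1802, 0.0641]
tcp_rot: [0.707, 0.707, 0.0, 0.0]
ft_force: [-0.6, -0.4, 0.9]
finger_gap: 0.497
finger_force: 41.6
clock: 7.58
tcp_pos: [0.4424, -0.18, 0.0638]
tcp_rot: [0.707, 0.707, 0.0, -0.0]
ft_force: [-0.0, 0.6, -0.8]
finger_gap: 0.997
finger_force: 0.0
clock: 8.17
tcp_pos: [0.443, -0.1804, 0.1809]
tcp_rot: [0.707, 0.707, 0.0, 0.002]
ft_force: [0.9, 0.1, -1.0]
finger_gap: 0.999
finger_force: 0.0
shift cm [17.44 20.7   0.62] turn [0.16 0.1  0.01]
```

View pics/w4.png

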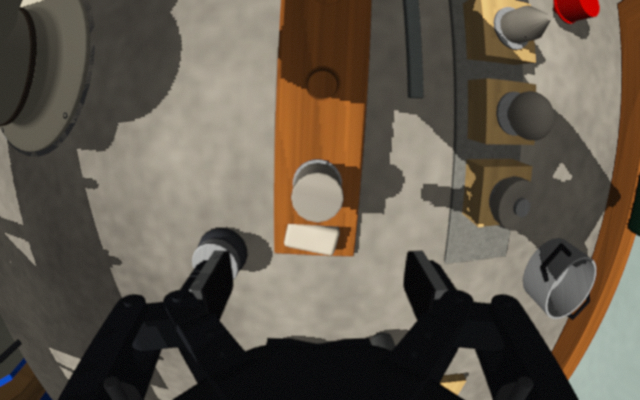

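The drum stands upright and seated in the rightmost hole, its top at (318,196). The next hole is at (322,83). Next is the point head.

```bash
python3 -m creep '[[1,1,0,0,0,0,100],[3.5,4,0,0,0,0,100],[6,7,0,0,0,0,100],[8.5,10,0,0,0,0,100],[11,13,0,0,0,0,100],[13,15.5,0,0,0,0,100],[15,18,0,0,0,0,100],[16.5,20,0,0,0,0,100],[17.4,20.7,0,0,0,0,100],[17.4,20.7,0,0,0,0,100]]'
python3 -m creep '[[0,0,0,0,0,0,100],[0,0,0,0,0,0,100],[0,0,0,0,0,0,100]]'
python3 -c "
from h import *
rows([.650,-.006,.060],0)
cv2.imwrite('pics/w5.png',snapshot('wrist')[:,:,::-1])"
```

```text
clock: 9.05
tcp_pos: [0.6498, -0.0042, 0.1769]
tcp_rot: [0.706, 0.708, -0.001, -0.001]
ft_force: [0.7, 0.0, -1.0]
finger_gap: 0.999
finger_force: 0.0
clock: 9.3
tcp_pos: [0.6487, -0.0069, 0.1789]
tcp_rot: [0.707, 0.707, -0.0, -0.0]
ft_force: [0.5, 0.1, -0.5]
finger_gap: 1.001
finger_force: 0.0
shift cm [ 0.09  0.13 11.89] turn [-0.01  0.   -0.05]
```

View pics/w5.png

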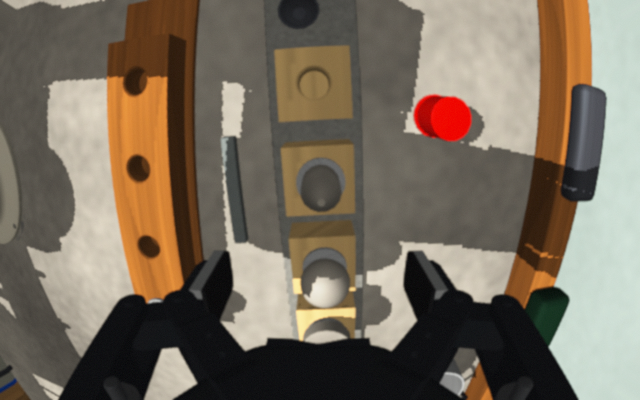

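The point head's flange is at (320,184), directly under the tool by the earlier reference (317,182). Descend and grip.

```bash
python3 -m creep '[[0.1,0.15,2,0,0,0,100],[0.1,0.15,4.5,0,0,0,100],[0.1,0.15,7,0,0,0,100],[0.1,0.15,9,0,0,0,100],[0.1,0.15,10.5,0,0,0,100],[0.1,0.15,11.4,0,0,0,100],[0.1,0.15,11.8,0,0,0,100],[0.1,0.15,11.8,0,0,0,100],[0.1,0.15,11.8,0,0,0,100]]'
python3 -m creep '[[0,0,0,0,0,0,0],[0,0,0,0,0,0,0],[0,0,0,0,0,0,0],[0,0,0,0,0,0,0],[0,0,0,0,0,0,0],[0,0,0,0,0,0,0],[0,0,0,0,0,0,0],[0,0,0,0,0,0,0],[0,0,0,0,0,0,0],[0,0,0,0,0,0,0]]' 40
python3 -m creep '[[0,0,-1,0,0,0,0],[0,0,-2.5,0,0,0,0],[0,0,-4.5,0,0,0,0],[0,0,-6.5,0,0,0,0],[0,0,-8.5,0,0,0,0],[0,0,-10.5,0,0,0,0],[0,0,-11,0,0,0,0],[0,0,-11,0,0,0,0],[0,0,-11,0,0,0,0]]'
python3 -c "
from h import *
rows([.449,-.0855,.175],0)"
```

```text
clock: 10.1
tcp_pos: [0.6512, -0.0053, 0.0618]
tcp_rot: [0.707, 0.707, 0.0, 0.0]
ft_force: [0.4, -0.1, 0.4]
finger_gap: 1.0
finger_force: 0.0
clock: 10.93
tcp_pos: [0.6511, -0.005, 0.0616]
tcp_rot: [0.707, 0.707, 0.0, 0.0]
ft_force: [-2.4, 0.3, 6.2]
finger_gap: 0.388
finger_force: 39.2
clock: 11.68
tcp_pos: [0.6506, -0.005, 0.17]
tcp_rot: [0.707, 0.707, -0.0, -0.0]
ft_force: [-0.2, 0.1, -2.9]
finger_gap: 0.383
finger_force: 40.0
shift cm [ -8.05 -20.17  -0.48] turn [-0.04 -0.01  0.01]
```

```bash
python3 -m creep '[[-0.5,-1,0,0,0,0,0],[-1.5,-4,0,0,0,0,0],[-2.7,-7,0,0,0,0,0],[-3.8,-10,0,0,0,0,0],[-5,-13,0,0,0,0,0],[-6,-15.5,0,0,0,0,0],[-7,-18,0,0,0,0,0],[-7.7,-19.5,0,0,0,0,0],[-8,-20.3,0,0,0,0,0],[-8,-20.3,0,0,0,0,0]]'
python3 -m creep '[[0,0,0,0,0,0,0],[0,0,0,0,0,0,0],[0,0,0,0,0,0,0]]'
python3 -c "
from h import *
stat();rows([.447,-.0855,.062],0)
cv2.imwrite('pics/w6.png',snapshot('wrist')[:,:,::-1])"
```

```text
clock: 12.52
tcp_pos: [0.4467, -0.0854, 0.1701]
tcp_rot: [0.707, 0.707, -0.0, -0.0]
ft_force: [-0.6, -0.4, -1.6]
finger_gap: 0.387
finger_force: 40.2
clock: 12.77
tcp_pos: [0.4485, -0.0847, 0.1704]
tcp_rot: [0.707, 0.707, -0.0, -0.0]
ft_force: [-0.1, -0.6, -1.7]
finger_gap: 0.387
finger_force: 40.2
{'clock': np.float64(12.7667), 'tcp_pos': array([ 0.4485, -0.0847,  0.1704]), 'tcp_rot': array([ 7.069e-01,  7.073e-01, -0.000e+00, -4.000e-04]), 'ft_force': array([-0.1495, -0.583 , -1.741 ]), 'finger_gap': np.float64(0.3868), 'finger_force': np.float64(40.2384), 'joints': array([-3.5590e-01, -8.5200e-02,  1.7486e+00,  2.0000e-04,  1.4790e+00,
       -3.5660e-01])}
shift cm [-0.09 -0.14 10.84] turn [-0.04 -0.03  0.04]
```

View pics/w6.png

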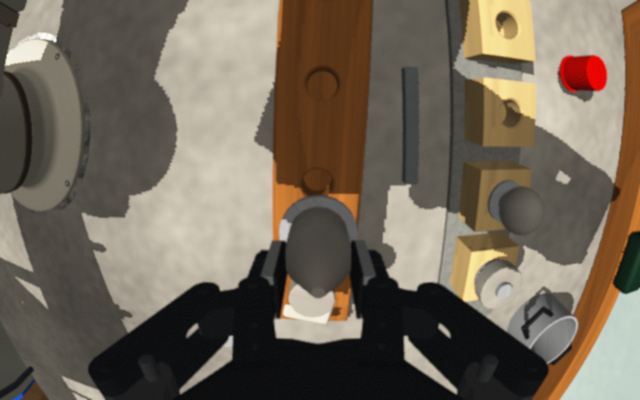

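The hole shows at (317,181), aligned with the head. Lower and release.

```bash
python3 -m creep '[[0,-0.1,2,0,0,0,0],[0,-0.1,4,0,0,0,0],[0,-0.1,6,0,0,0,0],[0,-0.1,7.5,0,0,0,0],[0,-0.1,8.8,0,0,0,0],[0,-0.1,9.8,0,0,0,0],[0,-0.1,10.4,0,0,0,0],[0,-0.1,10.7,0,0,0,0],[0,-0.1,10.8,0,0,0,0],[0,-0.1,10.8,0,0,0,0]]'
python3 -m creep '[[0,0,0.05,0,0,0,0],[0,0,0.08,0,0,0,0],[0,0,0.08,0,0,0,0],[0,0,0.08,0,0,0,0]]'
```

```text
clock: 13.65
tcp_pos: [0.4472, -0.0851, 0.0631]
tcp_rot: [0.707, 0.707, 0.0, 0.0]
ft_force: [0.0, -0.9, -1.6]
finger_gap: 0.382
finger_force: 40.2
clock: 13.98
tcp_pos: [0.447, -0.0851, 0.0623]
tcp_rot: [0.707, 0.707, 0.0, 0.0]
ft_force: [-0.6, -0.7, -1.7]
finger_gap: 0.391
finger_force: 40.2
```

```bash
python3 -m creep '[[0,0,0.08,0,0,0,0],[0,0,0.08,0,0,0,0],[0,0,0.08,0,0,0,44],[0,0,0.08,0,0,0,48],[0,0,0.08,0,0,0,55],[0,0,0.08,0,0,0,65],[0,0,0.08,0,0,0,80],[0,0,0.08,0,0,0,100],[0,0,0.08,0,0,0,100],[0,0,0.08,0,0,0,100]]'
python3 -m creep '[[0,0,-1,0,0,0,100],[0,0,-3,0,0,0,100],[0,0,-5.5,0,0,0,100],[0,0,-8.5,0,0,0,100],[0,0,-11.5,0,0,0,100],[0,0,-11.5,0,0,0,100],[0,0,-11.5,0,0,0,100]]'
python3 -m creep '[[0,1,0,0,0,0,100],[-0.4,4,0,0,0,0,100],[-0.7,7,0,0,0,0,100],[-1,10,0,0,0,0,100],[-1.2,13,0,0,0,0,100],[-1.4,15.5,0,0,0,0,100],[-1.6,18,0,0,0,0,100],[-1.6,20,0,0,0,0,100],[-1.6,20.8,0,0,0,0,100],[-1.6,20.8,0,0,0,0,100]]'
python3 -m creep '[[0,0,0,0,0,0,100],[0,0,0,0,0,0,100],[0,0,0,0,0,0,100]]'
python3 -c "
from h import *
rows([.655,-.101,.065],0)
cv2.imwrite('pics/w7.png',snapshot('wrist')[:,:,::-1])"
```

```text
clock: 14.82
tcp_pos: [0.4469, -0.085, 0.0612]
tcp_rot: [0.707, 0.707, 0.0, -0.0]
ft_force: [0.1, -0.3, -0.2]
finger_gap: 0.997
finger_force: 0.0
clock: 15.4
tcp_pos: [0.4475, -0.0853, 0.1782]
tcp_rot: [0.707, 0.707, 0.001, 0.001]
ft_force: [-0.4, 0.1, -1.0]
finger_gap: 1.0
finger_force: 0.0
clock: 16.23
tcp_pos: [0.6558, -0.1007, 0.174]
tcp_rot: [0.707, 0.707, -0.001, -0.001]
ft_force: [-0.4, 1.0, 1.4]
finger_gap: 0.996
finger_force: 0.0
clock: 16.48
tcp_pos: [0.6542, -0.101, 0.1765]
tcp_rot: [0.707, 0.707, 0.0, 0.0]
ft_force: [0.1, 0.7, 0.7]
finger_gap: 1.0
finger_force: 0.0
shift cm [ 0.    0.08 11.15] turn [ 0. -0. -0.]
```

View pics/w7.png

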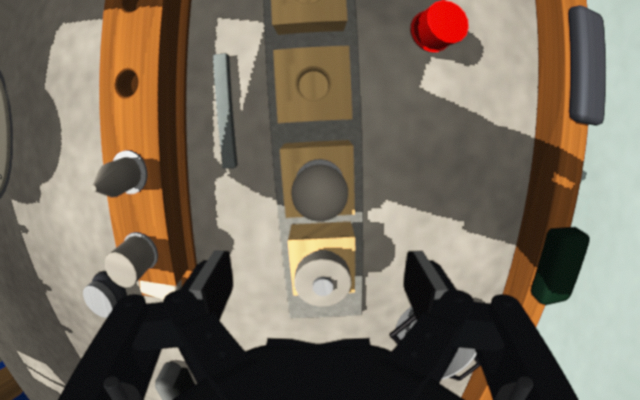

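Drum and point stand upright in the rack, at (130,258) and (120,175). The ball is below the tool, centred at (320,190).

```bash
python3 -c "
from h import *
print(ray('wrist',320,190,.088),observe()['tcp_pos'])"
python3 -m creep '[[0.1,0.1,2,0,0,0,100],[0.1,0.1,4,0,0,0,100],[0.1,0.1,6,0,0,0,100],[0.1,0.1,8,0,0,0,100],[0.1,0.1,9.5,0,0,0,100],[0.1,0.1,10.6,0,0,0,100],[0.1,0.1,11.2,0,0,0,100],[0.1,0.1,11.2,0,0,0,100],[0.1,0.1,11.2,0,0,0,100]]'
python3 -m creep '[[0,0,0,0,0,0,0],[0,0,0,0,0,0,0],[0,0,0,0,0,0,0],[0,0,0,0,0,0,0],[0,0,0,0,0,0,0],[0,0,0,0,0,0,0],[0,0,0,0,0,0,0],[0,0,0,0,0,0,0],[0,0,0,0,0,0,0],[0,0,0,0,0,0,0]]' 50
```

```text
[ 0.65540202 -0.09912988  0.088     ] [ 0.65428172 -0.10103571  0.1766854 ]
clock: 17.28
tcp_pos: [0.656, -0.1001, 0.065]
tcp_rot: [0.707, 0.707, 0.0, 0.0]
ft_force: [0.4, 1.2, 0.2]
finger_gap: 1.002
finger_force: 0.0
clock: 18.12
tcp_pos: [0.6561, -0.1001, 0.0655]
tcp_rot: [0.707, 0.707, 0.0, 0.0]
ft_force: [-4.3, 0.5, 10.7]
finger_gap: 0.513
finger_force: 48.7
```

```bash
python3 -m creep '[[0,0,-0.4,0,0,0,0],[0,0,-0.8,0,0,0,0],[0,0,-1.2,0,0,0,0],[0,0,-1.2,0,0,0,0],[0,0,-1.2,0,0,0,0],[0,0,-1.2,0,0,0,0]]'
python3 -c "
from h import *
a=snapshot('wrist')[120:320,180:460];b=snapshot('scene')[150:310,150:350]
cv2.imwrite('pics/w8.png',np.hstack([cv2.resize(a,(420,300)),cv2.resize(b,(375,300))])[:,:,::-1])"
```

```text
clock: 18.62
tcp_pos: [0.6558, -0.1, 0.076]
tcp_rot: [0.707, 0.707, -0.0, -0.0]
ft_force: [-0.5, 0.0, -2.2]
finger_gap: 0.511
finger_force: 48.6
```

View pics/w8.png

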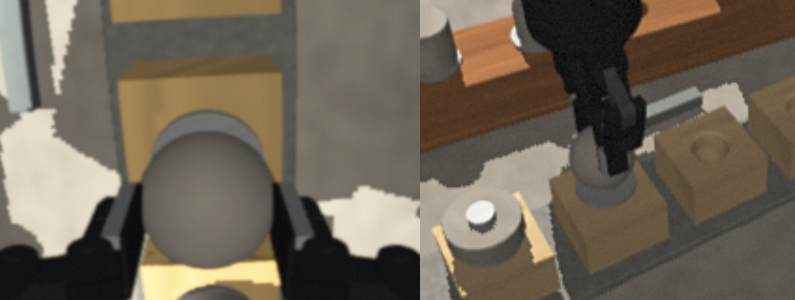

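The ball lifts with the gripper, upright and steady: left half of the picture shows ball at (207,200) between the pads, flange level. The readout shows 2.2 N of weight and a stable gap. Carry on gently.

```bash
python3 -m creep '[[0,0,-1,0,0,0,0],[0,0,-2.5,0,0,0,0],[0,0,-4,0,0,0,0],[0,0,-5.5,0,0,0,0],[0,0,-7,0,0,0,0],[0,0,-8.5,0,0,0,0],[0,0,-9.5,0,0,0,0],[0,0,-9.8,0,0,0,0],[0,0,-9.8,0,0,0,0]]'
python3 -m creep '[[0.4,-0.8,0,0,0,0,0],[1.2,-2.4,0,0,0,0,0],[2.4,-4.6,0,0,0,0,0],[3.6,-6.8,0,0,0,0,0],[4.8,-9,0,0,0,0,0],[6,-11.2,0,0,0,0,0],[7.2,-13.4,0,0,0,0,0],[8.4,-15.6,0,0,0,0,0],[9.4,-17.5,0,0,0,0,0],[10.2,-19,0,0,0,0,0]]'
python3 -m creep '[[0.4,-0.6,0,0,0,0,0],[0.6,-1,0,0,0,0,0],[0.7,-1.3,0,0,0,0,0],[0.8,-1.5,0,0,0,0,0],[0.8,-1.5,0,0,0,0,0],[0.8,-1.5,0,0,0,0,0],[0.8,-1.5,0,0,0,0,0]]'
python3 -c "
from h import *
rows([.451,.010,.065],0);c=camera_params('wrist')
cv2.imwrite('pics/w9.png',snapshot('wrist')[:,:,::-1])"
```

```text
clock: 19.47
tcp_pos: [0.6561, -0.1001, 0.1751]
tcp_rot: [0.707, 0.707, 0.0, 0.001]
ft_force: [-0.6, 0.2, -1.3]
finger_gap: 0.506
finger_force: 48.9
clock: 20.3
tcp_pos: [0.4635, 0.0029, 0.1732]
tcp_rot: [0.707, 0.707, -0.0, -0.001]
ft_force: [-0.6, -0.2, -1.4]
finger_gap: 0.51
finger_force: 48.9
clock: 20.88
tcp_pos: [0.4512, 0.0097, 0.174]
tcp_rot: [0.707, 0.707, -0.0, -0.0]
ft_force: [-0.2, 0.5, -2.5]
finger_gap: 0.51
finger_force: 48.9
shift cm [ 3.00e-02 -1.00e-02  1.09e+01] turn [-0.02 -0.01 -0.01]
```

View pics/w9.png

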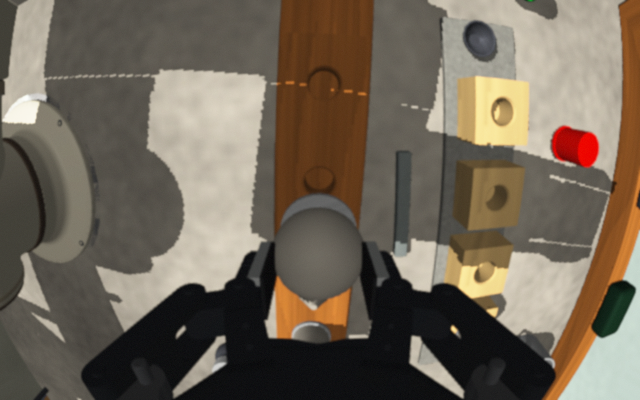

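The hole is at (319,181), aligned. The ball is upright. Lower.

```bash
python3 -m creep '[[0.05,0,2,0,0,0,0],[0.05,0,4,0,0,0,0],[0.05,0,6,0,0,0,0],[0.05,0,7.5,0,0,0,0],[0.05,0,8.8,0,0,0,0],[0.05,0,9.8,0,0,0,0],[0.05,0,10.4,0,0,0,0],[0.05,0,10.7,0,0,0,0],[0.05,0,10.8,0,0,0,0],[0.05,0,10.8,0,0,0,0]]'
python3 -m creep '[[0,0,0.02,0,0,0,0],[0,0,0.05,0,0,0,0],[0,0,0.05,0,0,0,0],[0,0,0.05,0,0,0,0]]'
```

```text
clock: 21.77
tcp_pos: [0.4511, 0.0104, 0.0665]
tcp_rot: [0.707, 0.707, 0.0, 0.0]
ft_force: [0.5, -0.1, -1.4]
finger_gap: 0.51
finger_force: 49.0
clock: 22.1
tcp_pos: [0.451, 0.0105, 0.066]
tcp_rot: [0.707, 0.707, 0.0, 0.0]
ft_force: [0.9, -0.0, -1.4]
finger_gap: 0.509
finger_force: 49.0
```

```bash
python3 -m creep '[[0,0,0.08,0,0,0,0],[0,0,0.08,0,0,0,0],[0,0,0.08,0,0,0,56],[0,0,0.08,0,0,0,60],[0,0,0.08,0,0,0,66],[0,0,0.08,0,0,0,75],[0,0,0.08,0,0,0,85],[0,0,0.08,0,0,0,100],[0,0,0.08,0,0,0,100],[0,0,0.08,0,0,0,100]]'
python3 -m creep '[[0,0,-1,0,0,0,100],[0,0,-3,0,0,0,100],[0,0,-5.5,0,0,0,100],[0,0,-8.5,0,0,0,100],[0,0,-11.2,0,0,0,100],[0,0,-11.2,0,0,0,100],[0,0,-11.2,0,0,0,100]]'
python3 -m creep '[[-1,1,0,0,0,0,100],[-3,3,0,0,0,0,100],[-5,5,0,0,0,0,100],[-7.4,7.4,0,0,0,0,100],[-9.8,9.8,0,0,0,0,100],[-12.2,12.2,0,0,0,0,100],[-14.6,14.6,0,0,0,0,100],[-17,17,0,0,0,0,100],[-19,19.2,0,0,0,0,100],[-20.5,20.8,0,0,0,0,100]]'
python3 -m creep '[[0,0,0,0,0,0,100],[0,0,0,0,0,0,100],[0,0,0,0,0,0,100],[0,0,0,0,0,0,100]]'
python3 -c "
from h import *
rows([.6605,-.1955,.055],0)
c=camera_params('wrist');im=snapshot('wrist')
cv2.imwrite('pics/w10.png',im[:,:,::-1])"
```

```text
clock: 22.93
tcp_pos: [0.4509, 0.0104, 0.0649]
tcp_rot: [0.707, 0.707, 0.0, -0.0]
ft_force: [0.4, 0.3, 0.8]
finger_gap: 1.003
finger_force: 0.0
clock: 23.52
tcp_pos: [0.4515, 0.0104, 0.1787]
tcp_rot: [0.707, 0.707, 0.001, 0.001]
ft_force: [0.4, 0.4, -0.8]
finger_gap: 0.999
finger_force: 0.0
clock: 24.35
tcp_pos: [0.6599, -0.1968, 0.1746]
tcp_rot: [0.707, 0.707, -0.001, -0.001]
ft_force: [-0.5, -0.4, 0.7]
finger_gap: 1.003
finger_force: 0.0
clock: 24.68
tcp_pos: [0.6584, -0.1941, 0.1766]
tcp_rot: [0.707, 0.707, -0.0, -0.0]
ft_force: [-0.7, -0.7, 0.8]
finger_gap: 1.003
finger_force: 0.0
shift cm [-0.15  0.21 12.16] turn [-0.03 -0.02  0.03]
```

View pics/w10.png

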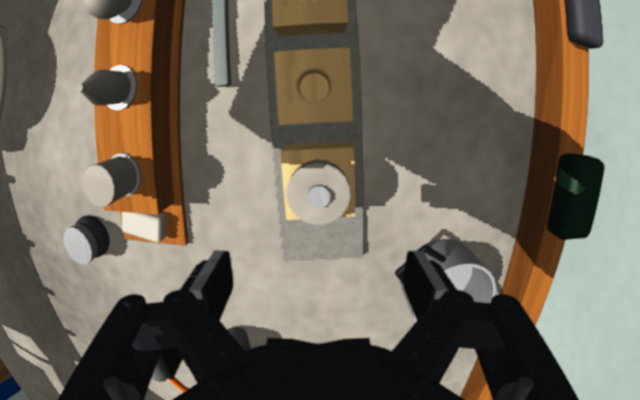

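All three placed heads stand upright on the rack, at (108,178), (110,87) and (110,8). The wheel nut is at (319,196). The pot's handle at (402..445,235..270) is close to the right finger, so I'll check the clearance.

```bash
python3 -c "
from h import *
print(ray('wrist',319,196,.091))
for z in(.03,.05,.07):
  print(z,[ray('wrist',u,v,z)[:2].round(3).tolist() for u,v in((402,268),(440,238))],[ray('scene',u,v,z)[:2].round(3).tolist() for u,v in((113,377),(130,360),(160,368),(155,388))])"
```

```text
[ 0.6587036  -0.19669198  0.091     ]
0.03 [[0.76, -0.307], [0.803, -0.268]] [[0.742, -0.322], [0.729, -0.299], [0.758, -0.268], [0.78, -0.28]]
0.05 [[0.753, -0.295], [0.794, -0.258]] [[0.754, -0.319], [0.742, -0.296], [0.77, -0.267], [0.791, -0.278]]
0.07 [[0.747, -0.283], [0.785, -0.249]] [[0.767, -0.316], [0.755, -0.294], [0.781, -0.265], [0.802, -0.277]]
```

```bash
python3 -m creep '[[-0.2,0.15,2,0,0,0,100],[-0.2,0.15,4.5,0,0,0,100],[-0.2,0.15,7,0,0,0,100],[-0.2,0.15,9,0,0,0,100],[-0.2,0.15,10.5,0,0,0,100],[-0.2,0.15,11.5,0,0,0,100],[-0.2,0.15,12.1,0,0,0,100],[-0.2,0.15,12.1,0,0,0,100],[-0.2,0.15,12.1,0,0,0,100]]'
python3 -m creep '[[0,0,0,0,0,0,0],[0,0,0,0,0,0,0],[0,0,0,0,0,0,0],[0,0,0,0,0,0,0],[0,0,0,0,0,0,0],[0,0,0,0,0,0,0],[0,0,0,0,0,0,0],[0,0,0,0,0,0,0],[0,0,0,0,0,0,0],[0,0,0,0,0,0,0]]' 50
python3 -m creep '[[0,0,-0.4,0,0,0,0],[0,0,-0.8,0,0,0,0],[0,0,-1.2,0,0,0,0],[0,0,-1.2,0,0,0,0],[0,0,-1.2,0,0,0,0],[0,0,-1.2,0,0,0,0]]'
```

```text
clock: 25.48
tcp_pos: [0.6607, -0.1965, 0.0567]
tcp_rot: [0.707, 0.707, 0.0, 0.0]
ft_force: [-0.3, 0.4, 0.1]
finger_gap: 0.996
finger_force: 0.0
clock: 26.32
tcp_pos: [0.6612, -0.197, 0.0578]
tcp_rot: [0.707, 0.707, 0.0, 0.001]
ft_force: [-1.7, 0.6, 14.6]
finger_gap: 0.001
finger_force: 7.1
clock: 26.82
tcp_pos: [0.6603, -0.1965, 0.0677]
tcp_rot: [0.707, 0.707, -0.0, -0.0]
ft_force: [0.5, 0.3, 0.0]
finger_gap: 0.001
finger_force: 0.0
```

The fingers shut fully, so the wheel was not held. I'll look at it with one composite of all three cameras.

```bash
python3 -c "
from h import *
w=snapshot('wrist');a=w[120:340,180:460];b=snapshot('scene')[200:350,110:290];c=snapshot('side')[90:190,240:370]
cv2.imwrite('pics/s_full.png',w[:,:,::-1])
A=cv2.resize(a,(420,330));B=cv2.resize(b,(380,330));C=cv2.resize(c,(351,270));D=cv2.resize(w[::,:],(432,270))
cv2.imwrite('pics/w11.png',np.vstack([np.hstack([A,B]),np.hstack([C,D,np.zeros((270,17,3),np.uint8)])])[:,:,::-1])"
```

View pics/w11.png

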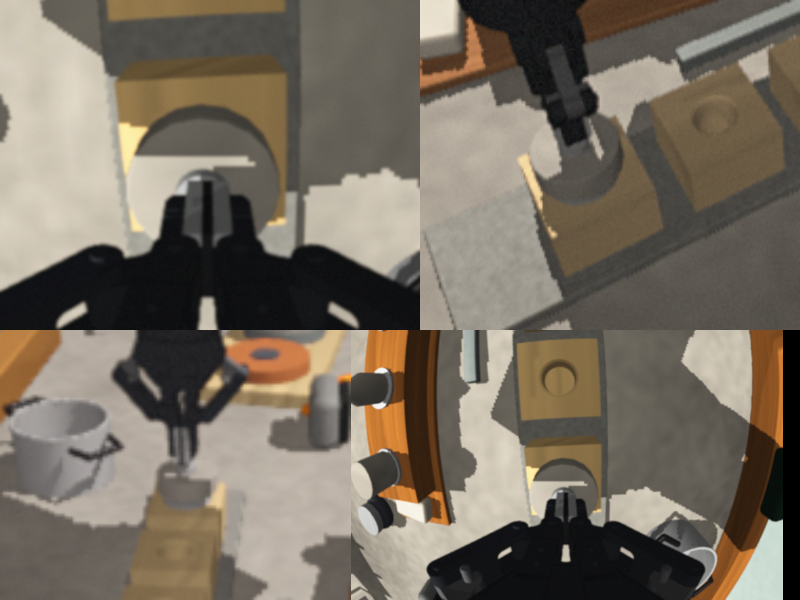

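The wheel is unharmed: it stands upright in its block, top-left picture, with wheel at (207,170). The shut fingers are above the nut. So the real fingertips end well above the reported TCP, which also explains the ball's narrow gap. I'll estimate that offset from the image, tip at wrist pixel about (318,240).

```bash
python3 -c "
from h import *
s=observe();t=s['tcp_pos'];c=camera_params('wrist');K=c['mtx'];print(t,c['eye'])
def proj(p):
    q=R.from_quat(c['orientation']).inv().apply(np.array(p)-c['eye']);r=np.hypot(q[0],q[1]);a=np.arctan2(r,q[2]);return (K[:2,2]+K[0,0]*a*q[:2]/r).round(1)
for dz in(0,.01,.02,.03,.04):print(dz,proj(t+[0,.011,dz]),proj(t+[0,0,dz]))
print('nut',proj([.6595,-.1965,.091]),'wheel rim front',proj([.6595,-.1965+.029,.085]))"
python3 -m creep '[[0,0,-1,0,0,0,0],[0,0,-2,0,0,0,0],[0,0,-2,0,0,0,100],[0,0,-2,0,0,0,100],[0,0,-2,0,0,0,100],[0,0,-2,0,0,0,100],[0,0,-2,0,0,0,100],[0,0,-2,0,0,0,100],[0,0,-2,0,0,0,100],[0,0,-2,0,0,0,100]]'
```

```text
[ 0.66027276 -0.19646661  0.06758826] [ 0.65973051 -0.11992181  0.23802541]
0 [319.  216.9] [319.  233.9]
0.01 [319.1 223.3] [319. 241.]
0.02 [319.1 230.4] [319.1 248.9]
0.03 [319.2 238.4] [319.1 257.7]
0.04 [319.2 247.4] [319.2 267.5]
nut [317.7 251.9] wheel rim front [317.7 196.5]
clock: 27.8
tcp_pos: [0.6604, -0.1965, 0.0877]
tcp_rot: [0.707, 0.707, -0.0, -0.0]
ft_force: [-0.2, 0.2, -0.9]
finger_gap: 0.998
finger_force: 0.0
```

The image puts the real tips about 30 mm above the reported TCP. So I'll go to TCP z ≈ 0.029 for the wheel, stepwise, watching the force.

```bash
python3 -m creep '[[0,0,1,0,0,0,100],[0,0,2,0,0,0,100],[0,0,3,0,0,0,100],[0,0,3.6,0,0,0,100],[0,0,4.2,0,0,0,100],[0,0,4.2,0,0,0,100]]'
python3 -m creep '[[0,0,0.5,0,0,0,100],[0,0,1,0,0,0,100],[0,0,1.4,0,0,0,100],[0,0,1.7,0,0,0,100],[0,0,1.7,0,0,0,100],[0,0,1.7,0,0,0,100]]'
python3 -m creep '[[0,0,0,0,0,0,80],[0,0,0,0,0,0,70],[0,0,0,0,0,0,60],[0,0,0,0,0,0,50],[0,0,0,0,0,0,50],[0,0,0,0,0,0,50],[0,0,0,0,0,0,50]]' 50
```

```text
clock: 28.3
tcp_pos: [0.6598, -0.1963, 0.044]
tcp_rot: [0.707, 0.707, -0.0, -0.001]
ft_force: [-0.4, 0.0, -0.6]
finger_gap: 0.999
finger_force: 0.0
clock: 28.8
tcp_pos: [0.6604, -0.1965, 0.0288]
tcp_rot: [0.707, 0.707, -0.0, -0.0]
ft_force: [0.9, 0.3, 0.2]
finger_gap: 1.002
finger_force: 0.0
clock: 29.38
tcp_pos: [0.6607, -0.1967, 0.0296]
tcp_rot: [0.707, 0.707, 0.0, 0.0]
ft_force: [-1.3, 0.2, 5.8]
finger_gap: 0.661
finger_force: 53.5
```

```bash
python3 -m creep '[[0,0,-0.6,0,0,0,50],[0,0,-1.5,0,0,0,50],[0,0,-3,0,0,0,50],[0,0,-5,0,0,0,50],[0,0,-7,0,0,0,50],[0,0,-9,0,0,0,50],[0,0,-10.5,0,0,0,50],[0,0,-11,0,0,0,50],[0,0,-11,0,0,0,50]]'
python3 -m creep '[[1,-0.7,0,0,0,0,50],[3,-2,0,0,0,0,50],[6,-4,0,0,0,0,50],[9,-6,0,0,0,0,50],[12,-8,0,0,0,0,50],[15,-10,0,0,0,0,50],[18,-12,0,0,0,0,50],[21,-14,0,0,0,0,50],[24,-16.2,0,0,0,0,50],[27,-18.4,0,0,0,0,50]]'
python3 -m creep '[[1.5,-1,0,0,0,0,50],[2.5,-1.7,0,0,0,0,50],[3.1,-2.2,0,0,0,0,50],[3.1,-2.2,0,0,0,0,50],[3.1,-2.2,0,0,0,0,50],[3.1,-2.2,0,0,0,0,50]]'
python3 - <<'E'
from h import *
rows([.4545,.1045,.0295],0)
im=snapshot('wrist');cv2.imwrite('pics/w12.png',im[:,:,::-1])
c=camera_params('wrist');K=c['mtx']
def proj(p):
    q=R.from_quat(c['orientation']).inv().apply(np.array(p)-c['eye']);r=np.hypot(q[0],q[1]);a=np.arctan2(r,q[2]);return (K[:2,2]+K[0,0]*a*q[:2]/r).round(1)
print('hole predicted',proj([.4545,.1045,.055]))
# rack end/edges: print gray profiles
g=cv2.cvtColor(im,cv2.COLOR_RGB2HSV);
print(im[60:200:4,320].tolist())
for v in(120,150,175):print(v,im[v,256:400:6,0].tolist())
E
```

```text
clock: 30.13
tcp_pos: [0.6609, -0.1967, 0.1407]
tcp_rot: [0.707, 0.707, 0.0, 0.001]
ft_force: [0.7, 0.5, -1.6]
finger_gap: 0.661
finger_force: 53.5
clock: 30.97
tcp_pos: [0.4746, 0.0746, 0.1378]
tcp_rot: [0.707, 0.707, -0.0, -0.001]
ft_force: [-0.2, 0.8, -0.7]
finger_gap: 0.662
finger_force: 53.7
clock: 31.47
tcp_pos: [0.4549, 0.1036, 0.1387]
tcp_rot: [0.707, 0.707, -0.0, -0.0]
ft_force: [0.3, -0.5, -1.7]
finger_gap: 0.662
finger_force: 53.7
shift cm [ 0.09 -0.04 10.92] turn [-0.02  0.01 -0.04]
hole predicted [318.3 192.8]
[[111, 105, 97], [112, 108, 98], [112, 105, 95], [108, 64, 30], [109, 65, 31], [111, 64, 30], [112, 66, 30], [112, 66, 29], [111, 66, 29], [114, 67, 31], [112, 66, 29], [113, 67, 30], [116, 67, 32], [115, 68, 30], [116, 68, 30], [116, 70, 30], [116, 70, 31], [117, 69, 31], [82, 48, 21], [78, 47, 22], [103, 61, 28], [103, 61, 28], [102, 63, 29], [103, 62, 30], [100, 60, 26], [100, 58, 27], [100, 61, 27], [101, 60, 26], [98, 60, 30], [92, 55, 26], [91, 54, 25], [92, 54, 26], [90, 54, 26], [89, 52, 23], [88, 53, 24]]
120 [109, 104, 104, 104, 109, 99, 100, 107, 101, 101, 110, 117, 107, 114, 105, 108, 104, 102, 109, 104, 110, 110, 106, 110]
150 [109, 108, 108, 100, 93, 108, 97, 98, 91, 103, 102, 103, 99, 103, 104, 105, 102, 100, 101, 99, 115, 115, 110, 109]
175 [109, 111, 106, 99, 93, 104, 95, 96, 100, 94, 88, 86, 88, 99, 103, 102, 101, 99, 101, 104, 112, 108, 109, 107]
```

Run:
```python
from h import *
im=cv2.imread('pics/w12.png')[:,:,2]
im=cv2.GaussianBlur(im,(3,3),0)
print(im[126:140,320].tolist())
print('x 264..384'); 
for v in(145,160):print(v,im[v,264:386:3].tolist())
for v in range(164,206,3):print(v,im[v,288:352:3].tolist())
print('bar end',ray('wrist',320,131,.055).round(4))
for u in(317,319,321):print(ray('wrist',u,190,.055).round(4))
```

```text
[116, 116, 116, 116, 111, 99, 83, 71, 67, 70, 79, 91, 99, 102]
x 264..384
145 [108, 109, 95, 95, 102, 98, 92, 103, 107, 100, 98, 99, 94, 91, 95, 104, 102, 104, 104, 103, 101, 97, 102, 105, 104, 104, 104, 103, 104, 102, 102, 100, 101, 100, 102, 103, 96, 112, 113, 114, 113]
160 [110, 111, 95, 97, 101, 95, 98, 105, 105, 98, 96, 97, 93, 90, 99, 105, 102, 103, 102, 101, 97, 97, 103, 103, 102, 103, 102, 102, 103, 103, 101, 99, 100, 99, 101, 100, 111, 114, 114, 111, 111]
164 [105, 98, 95, 96, 92, 93, 102, 104, 101, 103, 101, 100, 97, 97, 103, 102, 102, 102, 102, 103, 103, 102]
167 [104, 97, 95, 96, 92, 95, 107, 103, 102, 104, 100, 100, 96, 97, 103, 102, 101, 103, 101, 103, 103, 103]
170 [105, 97, 95, 96, 92, 94, 106, 104, 101, 103, 100, 99, 96, 97, 102, 101, 101, 103, 101, 102, 102, 103]
173 [104, 96, 95, 96, 92, 95, 106, 103, 98, 94, 89, 89, 87, 94, 102, 101, 101, 103, 102, 102, 103, 103]
176 [103, 96, 95, 95, 91, 95, 104, 93, 89, 95, 91, 90, 88, 85, 89, 97, 102, 102, 101, 102, 102, 103]
179 [104, 96, 94, 95, 90, 94, 94, 94, 102, 100, 93, 93, 92, 97, 99, 88, 97, 102, 101, 102, 103, 102]
18
[... 200 characters left out ...]
 100]
188 [102, 95, 92, 93, 89, 69, 90, 100, 103, 99, 92, 91, 92, 101, 107, 94, 65, 90, 100, 101, 102, 101]
191 [103, 94, 92, 93, 86, 64, 72, 97, 103, 97, 91, 91, 92, 102, 105, 76, 61, 89, 100, 101, 103, 101]
194 [102, 94, 91, 92, 88, 67, 58, 77, 98, 97, 90, 91, 92, 98, 83, 61, 64, 91, 101, 101, 102, 100]
197 [101, 93, 91, 92, 92, 79, 57, 58, 68, 78, 80, 80, 78, 74, 65, 58, 72, 95, 100, 101, 102, 99]
200 [101, 93, 91, 92, 95, 92, 70, 59, 59, 61, 64, 67, 68, 66, 62, 64, 86, 100, 100, 100, 102, 98]
203 [100, 92, 91, 91, 95, 102, 94, 73, 67, 68, 69, 68, 66, 63, 67, 83, 96, 100, 100, 100, 101, 98]
bar end [0.4559 0.1572 0.055 ]
[0.4534 0.107  0.055 ]
[0.4551 0.107  0.055 ]
[0.4568 0.107  0.055 ]
```

The hole rim spans columns 302–338 and rows 173–205, so its centre is about (320,189.5) → (0.456, 0.106). That's a 3 mm correction. Lower.

```bash
python3 -m creep '[[0.3,0.1,2,0,0,0,50],[0.3,0.1,4,0,0,0,50],[0.3,0.1,6,0,0,0,50],[0.3,0.1,7.5,0,0,0,50],[0.3,0.1,8.8,0,0,0,50],[0.3,0.1,9.8,0,0,0,50],[0.3,0.1,10.4,0,0,0,50],[0.3,0.1,10.7,0,0,0,50],[0.3,0.1,10.8,0,0,0,50],[0.3,0.1,10.8,0,0,0,50]]'
python3 -m creep '[[0,0,0.03,0,0,0,50],[0,0,0.05,0,0,0,50],[0,0,0.05,0,0,0,50]]'
```

```text
clock: 32.35
tcp_pos: [0.4557, 0.1074, 0.0312]
tcp_rot: [0.707, 0.707, 0.0, 0.0]
ft_force: [0.0, 0.5, -1.6]
finger_gap: 0.662
finger_force: 53.7
clock: 32.6
tcp_pos: [0.4556, 0.1075, 0.0308]
tcp_rot: [0.707, 0.707, 0.0, 0.0]
ft_force: [-0.6, 0.4, -3.2]
finger_gap: 0.661
finger_force: 53.7
```

```bash
python3 -m creep '[[0,0,0.08,0,0,0,50],[0,0,0.12,0,0,0,50],[0,0,0.12,0,0,0,50],[0,0,0.12,0,0,0,68],[0,0,0.12,0,0,0,72],[0,0,0.12,0,0,0,78],[0,0,0.12,0,0,0,88],[0,0,0.12,0,0,0,100],[0,0,0.12,0,0,0,100],[0,0,0.12,0,0,0,100]]'
python3 -m creep '[[0,0,-1,0,0,0,100],[0,0,-2.5,0,0,0,100],[0,0,-4.5,0,0,0,100],[0,0,-7.5,0,0,0,100],[0,0,-10.5,0,0,0,100],[0,0,-13.5,0,0,0,100],[0,0,-15,0,0,0,100],[0,0,-15,0,0,0,100],[0,0,-15,0,0,0,100]]'
python3 - <<'E'
from h import *
stat()
w=snapshot('wrist');s=snapshot('scene')
cv2.imwrite('pics/w13.png',w[:,:,::-1]);cv2.imwrite('pics/s13.png',s[:,:,::-1])
c=camera_params('wrist');K=c['mtx']
def proj(p):
    q=R.from_quat(c['orientation']).inv().apply(np.array(p)-c['eye']);r=np.hypot(q[0],q[1]);a=np.arctan2(r,q[2]);return (K[:2,2]+K[0,0]*a*q[:2]/r)
print('nut pred',proj([.456,.106,.091]))
u,v=proj([.456,.106,.091]).astype(int)
g=w[v-30:v+31:3,u-36:u+37:4].astype(int)
print(g.mean(2).astype(int).tolist())
E
```

```text
clock: 33.43
tcp_pos: [0.4554, 0.1075, 0.0292]
tcp_rot: [0.707, 0.707, 0.0, -0.0]
ft_force: [-0.1, 1.2, 0.0]
finger_gap: 1.0
finger_force: 0.0
clock: 34.18
tcp_pos: [0.4556, 0.1075, 0.1804]
tcp_rot: [0.707, 0.707, 0.001, 0.001]
ft_force: [0.6, -0.1, -0.6]
finger_gap: 1.002
finger_force: 0.0
{'clock': np.float64(34.1833), 'tcp_pos': array([0.4556, 0.1075, 0.1804]), 'tcp_rot': array([7.071e-01, 7.072e-01, 8.000e-04, 6.000e-04]), 'ft_force': array([ 0.6219, -0.0585, -0.5726]), 'finger_gap': np.float64(1.0017), 'finger_force': np.float64(0.0), 'joints': array([ 6.6800e-02, -6.6600e-02,  1.7111e+00,  2.0000e-04,  1.4952e+00,
        6.6600e-02])}
nut pred [320.01734367 193.98484273]
[[55, 62, 62, 59, 65, 91, 98, 100, 100, 97, 97, 96, 80, 65, 64, 63, 61, 60, 57], [57, 62, 61, 68, 95, 99, 98, 100, 97, 97, 95, 95, 96, 90, 62, 63, 60, 59, 62], [56, 63, 61, 94, 99, 99, 97, 98, 95, 93, 95, 93, 97, 100, 83, 62, 60, 60, 60], [60, 61, 77, 97, 99, 97, 96, 95, 93, 93, 94, 94, 94, 96, 99, 71, 58, 60, 60], [59, 65, 95, 96, 95, 95, 93, 93, 91, 91, 91, 92, 94, 98, 97, 89, 60, 61, 59], [61, 72, 98, 97, 9
[... 580 characters left out ...]
 102, 100, 101, 105, 98, 94, 93, 93, 94, 71, 62, 65], [61, 70, 98, 99, 97, 99, 100, 101, 100, 100, 101, 95, 94, 93, 93, 92, 62, 67, 65], [62, 64, 96, 98, 97, 100, 102, 103, 103, 101, 97, 95, 95, 91, 93, 87, 59, 64, 64], [61, 61, 74, 99, 99, 101, 104, 102, 102, 100, 96, 95, 93, 95, 95, 65, 59, 65, 65], [60, 61, 57, 93, 101, 101, 101, 102, 100, 98, 95, 93, 94, 95, 86, 58, 66, 65, 63], [61, 60, 57, 59, 94, 101, 102, 100, 98, 96, 95, 94, 95, 83, 60, 58, 64, 65, 63], [60, 59, 59, 54, 64, 88, 99, 99, 97, 96, 96, 92, 78, 63, 61, 59, 66, 64, 62], [61, 59, 56, 54, 60, 64, 68, 77, 84, 78, 73, 62, 61, 59, 59, 59, 66, 65, 62], [62, 59, 57, 56, 61, 64, 61, 59, 57, 55, 59, 58, 59, 59, 61, 62, 65, 65, 63]]
```

```bash
python3 -c "
from bench import *
print(finish_job())"
```

```text
the job is handed in; nothing more can be done
None
```

I moved all four heads into the rack in reverse order (robot's left to right: wheel, ball, point, drum) and handed the job in at about 34 s; all looked upright and seated, though I checked the wheel only by pixel values and saw the ball only at the edge of a picture after placing it.

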